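Shut the interlocked gas isolator block

TASK

Shut the bench gas isolator: throw all three levers of the grey block fully over to the rear (away from the robot). The levers are interlocked and will go only in one order, which differs from day to day and cannot be seen: a lever that is held must be felt and left for later, never forced (more than 20 N on a lever damages it). Do not disturb the cup, dropper bottle, timer and dish standing beside it.

Things in the scene. Friction and masses are not known exactly. Their poses are not given: they have to be found in the camera images.
- bank: grey isolator block, fixed, 124 (x) x 256 (y) x 70 (z) mm, three lever slots in its top 80 mm apart along y, yellow strip along its front. Origin: centre of its underside; x to the rear, y to the left, z up. One lever is free at first, a second is freed when the first is fully over (beyond 0.70 rad), the third when the second is; which is which changes and shows nowhere
- lever_left (a joint): left lever (blue sleeve), rad thrown: 0 = start, leaning 0.4 rad to the block's front (-x of bank); 0.80 = end stop, leaning 0.4 rad to the rear. Pivots about the bank's y axis at (0, +80, 48) mm in bank; stays where left. Free: 2 to 5 N pushes it all the way. Held: it gives about 0.06 rad (5 mm), then a spring stop, 1 to 2 N per mm. Over 20 N of contact damages it
- lever_middle (a joint): middle lever (white sleeve), rad thrown: 0 = start, leaning 0.4 rad to the block's front (-x of bank); 0.80 = end stop, leaning 0.4 rad to the rear. Pivots about the bank's y axis at (0, 0, 48) mm in bank; stays where left. Free: 2 to 5 N pushes it all the way. Held: it gives about 0.06 rad (5 mm), then a spring stop, 1 to 2 N per mm. Over 20 N of contact damages it
- lever_right (a joint): right lever (green sleeve), rad thrown: 0 = start, leaning 0.4 rad to the block's front (-x of bank); 0.80 = end stop, leaning 0.4 rad to the rear. Pivots about the bank's y axis at (0, -80, 48) mm in bank; stays where left. Free: 2 to 5 N pushes it all the way. Held: it gives about 0.06 rad (5 mm), then a spring stop, 1 to 2 N per mm. Over 20 N of contact damages it
- handle_left (a point): centre of the left lever's sleeve, 66 mm from its pivot along the lever; the sleeve is round, 18 mm diameter, from 41 to 90 mm from the pivot, and can be pushed from the front; below it a 10 mm steel rod. Sleeve tops are 132 to 138 mm above the worktop. Use the position only (axes lean with the lever)
- handle_middle (a point): centre of the middle lever's sleeve, 66 mm from its pivot along the lever; the sleeve is round, 18 mm diameter, from 41 to 90 mm from the pivot, and can be pushed from the front; below it a 10 mm steel rod. Sleeve tops are 132 to 138 mm above the worktop. Use the position only (axes lean with the lever)
- handle_right (a point): centre of the right lever's sleeve, 66 mm from its pivot along the lever; the sleeve is round, 18 mm diameter, from 41 to 90 mm from the pivot, and can be pushed from the front; below it a 10 mm steel rod. Sleeve tops are 132 to 138 mm above the worktop. Use the position only (axes lean with the lever)
- sample_cup: bystander: clear sample cup with yellow lid, 58 dia x 63 mm, origin under its centre
- dropper: bystander: white dropper bottle with white cap, 26 dia x 82 mm, origin under its centre
- timer: bystander: white lab timer lying flat, 68 x 62 x 19 mm, origin under its centre
- dish: bystander: clear covered petri dish, 59 dia x 15 mm, origin under its centre

How it is judged (in metres and radians):
On the way, in this order (a step that is already met when the one before it is completed fails the run):
1. the free lever is thrown fully over (value of joint any of lever_left, lever_middle, lever_right above 0.72 rad), for 0.1 s.
2. a second lever is thrown fully over ((value of joint each of lever_left, lever_middle above 0.72 rad or value of joint each of lever_left, lever_right above 0.72 rad or value of joint each of lever_middle, lever_right above 0.72 rad)), for 0.1 s.
3. the third lever is thrown fully over (value of joint each of lever_left, lever_middle, lever_right above 0.72 rad), for 0.1 s.
At the end, for the whole second after the job is handed in: all three levers stand thrown to the rear beyond 0.72 rad (end stop 0.80) and at rest (under 0.05 rad/s) (all of step 3 and velocity of joint lever_left between -0.05 and 0.05 rad/s and velocity of joint lever_middle between -0.05 and 0.05 rad/s and velocity of joint lever_right between -0.05 and 0.05 rad/s); the robot touches nothing.
It fails at once if more than 20 N of contact on the left lever (contact force between lever_left and the fingers above 20 N or contact force between lever_left and the arm above 20 N).
It fails at once if more than 20 N of contact on the middle lever (contact force between lever_middle and the fingers above 20 N or contact force between lever_middle and the arm above 20 N).
It fails at once if more than 20 N of contact on the right lever (contact force between lever_right and the fingers above 20 N or contact force between lever_right and the arm above 20 N).
It fails at once if the cup, dropper bottle, timer or dish is moved more than 20 mm (distance of any of sample_cup, dropper, timer, dish from where it was at the start of the episode above 0.02 m).
It also fails if it takes over 61 s, if anything falls off the work surface, if the arm or the gripper's body presses on something with over 40 N, if the wrist force passes 120 N, or if a joint passes its speed limit or range.

ROBOT

A 6-joint arm with a two-finger parallel gripper is mounted at the origin on a cart in front of the work surface, level with it; the furniture and walls round the work are solid. World frame = base frame: x ahead of the robot, y to its left, z up, the work surface at z = 0. Lengths are in m, angles in degrees, forces in N, time in s.
With the tool pointing down it reaches from about 0.2 to 0.875 m from the base axis. Payload 3.4 kg.
Tool frame: the origin (TCP) lies midway between the tips of the shut fingers; the grasp point (between the pads) lies behind it (manip.grip_point_offset is the z of the grasp point in the tool frame, in m); z points along the fingers, x is the direction in which the jaws open and shut, and the axes are right-handed (so a half turn about z gives the same grasp; the last joint's range is limited). The gripper opens to 94 mm and grips with 3 to 60 N. Pads are 16 mm wide; open, the fingers measure 119 mm over their backs; the gripper's body (75 mm by 177 mm) begins 78 mm behind the grasp point.
Start: joints at [65.89, 15.808, 86.224, -0, 77.962, -6.933], TCP at [0.17, 0.549, 0.18] pointing down, gripper open.
Joint ranges: [-165.64, 165.64], [-43.16, 119.46], [12.63, 154.43], [-67.54, 247.53], [6.08, 155.33], [-154.97, 154.97]. Speed limits (degrees/s): [147.25, 147.25, 180, 180, 180, 180].

INTERFACE

Orientations are given as a 3x3 rotation matrix whose columns are the frame's x, y, z axes.
In Python, from workcell import manip, capture, camera_model, masks_of gives the robot as it stands.
- The arm moves only by the tool jog_arm, never from a script. Its argument "commands" is a list of rows, each an object of numbers: "wx", "wy", "wz": the turn, a rotation vector about the world's x, y, z in rad; "dx", "dy", "dz": the shift along the world's x, y, z in mm; "jaw": the finger opening in mm, from 0 to 94. In form: [{"wx": .., "wy": .., "wz": .., "dx": .., "dy": .., "dz": .., "jaw": ..}, ...]. A call has exactly 8 rows; each row is the pose to reach, as a shift and turn from the pose commanded when the call began; what a row does not reach only later rows make up. A row lasts 1/8 s, in which the tool goes at most 62.5 mm and 10.7 degrees, less where a joint would pass 70% of its speed; a pose out of reach is approached as far as the arm can. A call with a gripper value outside its range is refused whole. The fingers move at their own pace and stop on an object; "force" is the grip in N (left out, the last holds). Time passes only in rows, so rows that repeat a pose let the fingers close, or fill a call up. It gives the time, the measured TCP pose, the force and the opening at its end, in the units of the state.
- manip.read_state(): the state, without advancing time (a new reading comes with each control period).
- capture(name): name is "scene" or "top" or "wrist"; returns (picture, depth): 420x560x3 uint8, red, green, blue; 420x560 float32, m along the optical axis (not along the pixel's ray), 0 where there is no reading.
- camera_model(name): a dict with "fx", "fy", "cx", "cy" (pixels), "k1" (the pictures are not rectified: a ray, as slopes to the right and down, at radius r is drawn at 1 + k1 r^2 times it, then the intrinsics apply), "camera_from_world" (4x4, takes a point from world to camera coordinates). Camera axes: x right, y up, looking along -z (the intrinsics and any distortion apply to the point x, -y, -z); pixel columns grow to the right and rows downward; lengths in m; the calibration is good to about 2 mm. A picture is of the moment at which its call begins: read the wrist's pose just before it. camera_model takes no time and is no camera call; for the wrist camera it gives the pose at the moment of the call.
- manip.close_job(): hands the job in, once; it reports no verdict.
Trained networks look in the newest picture that a camera, given by its name, has taken for a name from the list of things; names that differ only in an ending like _2 or _b are one class to them, and where a whole thing is asked for, a point or a joint stands for the part that bears it (a point fixed in the world has none). Each returns a list of dicts, best first, with "score" (0 to 1); they miss things now and then, are a little off and sometimes report something else, mostly with a low value. They report only what shows in the picture. A call takes as long as a camera call.
- masks_of(camera, query): "mask" (420x560 bool, what is visible of it) and "extent" ([left, top, right, bottom] in pixels, round what is visible of it).
The state is a dict: "time_s": time; "joint_pos": joint angles; "qvel": joint speeds; "joint_efforts": joint torques, N m; "tool_pos": TCP position; "ee_rot": TCP orientation; "contact_force": force on the tool from outside, world axes, zero at the start; "moment": the same for the moment, N m; "width": finger opening in m.
Only numpy, scipy, OpenCV 4.12 (cv2) and the standard library are available. Lean on these libraries where they do the work, as an engineer would, in place of code of your own. Each camera call takes 0.05 s, during which the arm holds its last target.

## Working session

There is one attempt and no reset: what is moved stays moved. The work goes in short steps, Python scripts to look and compute and a tool call to move; the robot and the scene stay as the last step left them, time stands still between calls to the robot, and variables do not carry over. Pictures are saved under pics/ and viewed, and the job is handed in when it is done.

Besides the shell and the picture viewer there is one more tool, called after "Request:" as name(argument=value, ...), one argument or row to a line, values as JSON. jog_arm: Moves the arm, as the interface text tells. Its arguments: {"type":"object","properties":{"commands":{"type":"array","items":{"type":"object","properties":{"wx":{"type":"number"},"wy":{"type":"number"},"wz":{"type":"number"},"dx":{"type":"number"},"dy":{"type":"number"},"dz":{"type":"number"},"jaw":{"type":"number"}}}},"force":{"type":"number"}},"required":["commands"]}

```bash
ls; mkdir -p pics
cat > h.py <<'E'
import numpy as np, cv2
from workcell import manip, capture, camera_model, masks_of
def shot(n,f):
    p,d=capture(n); cv2.imwrite('pics/'+f,p[:,:,::-1]); np.save('pics/'+f+'.npy',d); return p,d
def world(n,d,u,v,z=None):
    m=camera_model(n); K=np.array([[m['fx'],0,m['cx']],[0,m['fy'],m['cy']],[0,0,1]])
    p=cv2.undistortPoints(np.array([[[u,v]]],float),K,np.array([m['k1'],0,0,0,0])) [0,0]
    r=np.array([p[0],-p[1],-1.]); W=np.linalg.inv(np.array(m['camera_from_world']))
    if z is None: return W[:3,:3]@(r*d)+W[:3,3]
    D=W[:3,:3]@r; o=W[:3,3]; return o+D*(z-o[2])/D[2]
E
python3 - <<'E'
from h import *
s=manip.read_state(); print(s['time_s'],s['tool_pos'],s['ee_rot'],s['width'],manip.grip_point_offset)
for n in ('scene','top'):
    p,d=shot(n,n+'0.png')
    for q in ['bank','handle_left','handle_middle','handle_right','sample_cup','dropper','timer','dish']:
        for r in masks_of(n,q)[:2]:
            ys,xs=np.nonzero(r['mask']); P=[world(n,d[y,x],x,y) for y,x in zip(ys[::3],xs[::3]) if d[y,x]>0]
            print(n,q,round(r['score'],2),[int(e) for e in r['extent']],np.round(np.median(P,0),3) if P else None,np.round(np.percentile(P,[3,97],axis=0),3).tolist() if P else None)
E
```

```text
pics
0.0 [0.16956376 0.54880493 0.17961647] [[ 2.95275205e-01  9.55411980e-01 -7.09107709e-04]
 [ 9.55410604e-01 -2.95275992e-01 -1.63314767e-03]
 [-1.76971133e-03 -1.95261013e-04 -9.99998415e-01]] 0.09415597605618377 -0.0188
scene bank 0.98 [271, 186, 336, 248] [0.466 0.192 0.062] [[0.413, 0.093, 0.009], [0.596, 0.261, 0.103]]
scene handle_left 0.53 [307, 194, 321, 211] [0.468 0.179 0.098] [[0.459, 0.171, 0.074], [0.476, 0.185, 0.114]]
scene handle_right 0.16 [308, 194, 323, 212] [0.468 0.178 0.096] [[0.459, 0.162, 0.069], [0.487, 0.185, 0.114]]
scene sample_cup 0.77 [201, 246, 222, 291] [0.434 0.453 0.055] [[0.428, 0.434, 0.007], [0.474, 0.47, 0.063]]
scene dropper 0.85 [195, 273, 211, 310] [0.379 0.503 0.028] [[0.375, 0.491, 0.001], [0.394, 0.512, 0.067]]
scene timer 0.65 [122, 264, 163, 295] [0.513 0.557 0.016] [[0.493, 0.526, 0.003], [0.556, 0.585, 0.019]]
scene dish 0.93 [235, 284, 271, 307] [0.366 0.414 0.013] [[0.342, 0.385, -0.001], [0.415, 0.438, 0.015]]
top bank 0.75 [286, 148, 376, 244] [0.538 0.135 0.068] [[0.435, 0.026, 0.04], [0.644, 0.239, 0.118]]
top bank 0.73 [219, 250, 237, 269] [0.371 0.408 0.014] [[0.347, 0.381, 0.01], [0.396, 0.433, 0.018]]
top handle_left 0.66 [312, 213, 323, 222] [0.47  0.173 0.116] [[0.459, 0.162, 0.074], [0.482, 0.183, 0.13]]
top handle_middle 0.38 [332, 190, 345, 201] [0.521 0.113 0.123] [[0.512, 0.102, 0.097], [0.532, 0.122, 0.134]]
top handle_right 0.41 [354, 172, 369, 178] [0.577 0.056 0.117] [[0.565, 0.045, 0.082], [0.588, 0.065, 0.131]]
top sample_cup 0.96 [199, 216, 220, 236] [0.455 0.453 0.062] [[0.431, 0.429, 0.057], [0.482, 0.478, 0.065]]
top timer 0.7 [169, 195, 192, 218] [0.526 0.553 0.016] [[0.495, 0.524, 0.01], [0.56, 0.584, 0.02]]
top dish 0.54 [217, 251, 236, 268] [0.372 0.408 0.014] [[0.347, 0.381, 0.008], [0.396, 0.434, 0.019]]
```

Run:
```python
import cv2
a=cv2.imread('pics/top0.png')[130:290,150:400]; b=cv2.imread('pics/scene0.png')[150:330,100:380]
cv2.imwrite('pics/topc.png',cv2.resize(a,None,fx=3,fy=3)); cv2.imwrite('pics/scenec.png',cv2.resize(b,None,fx=2.8,fy=2.8))
```

```text
(no output)
```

View pics/topc.png

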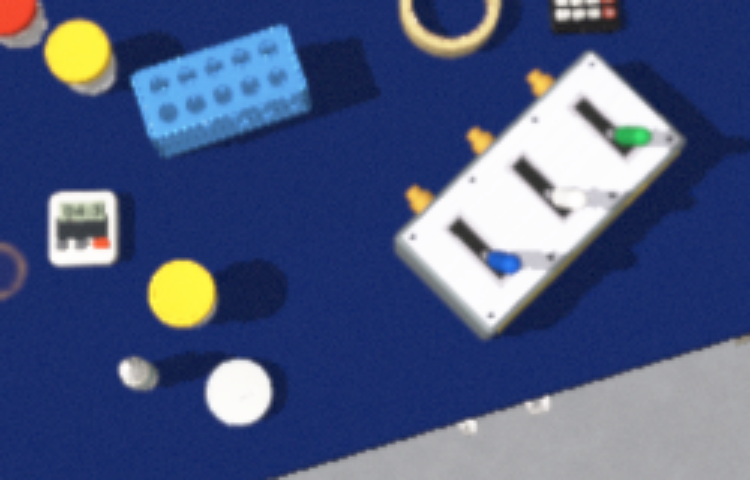

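View pics/scenec.png

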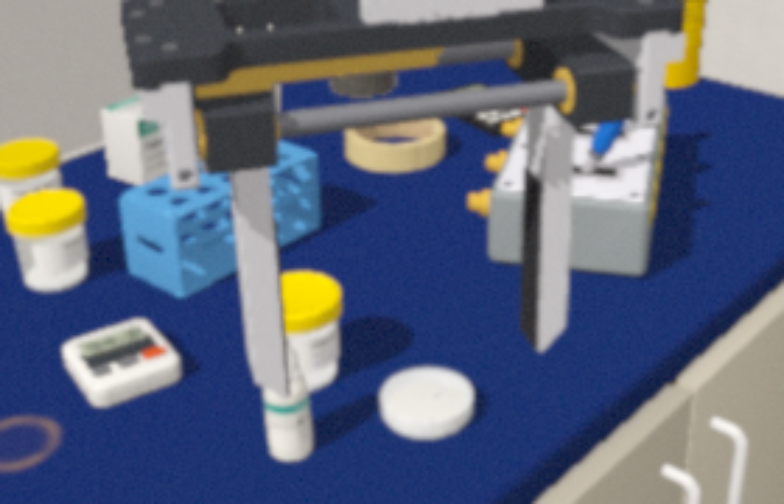

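Run:
```python
from h import *
for n in ('top','scene'):
    p,d=capture(n); r=masks_of(n,'bank')[0]; m=cv2.dilate(r['mask'].astype(np.uint8),np.ones((5,5)))
    ys,xs=np.nonzero(m); P=np.array([world(n,d[y,x],x,y) for y,x in zip(ys,xs) if d[y,x]>0])
    T=P[(P[:,2]>.062)&(P[:,2]<.078)]; c=np.median(T,0); T=T[np.linalg.norm(T-c,axis=1)<.17]
    print(n,len(T),np.median(T[:,2]),cv2.minAreaRect((T[:,:2]*1000).astype(np.float32)))
```

```text
Traceback (most recent call last):
  File "h.py", line 6, in world
    m=camera_model(n); K=np.array([[m['fx'],0,m['cx']],[0,m['fy'],m['cy']],[0,0,1]])
ValueError: time passes only in moves, steps and waits
```

Request:
jog_arm(
  commands=[
    {"dx": 20, "dy": -50, "dz": 20, "wz": 0.13, "jaw": 0},
    {"dx": 50, "dy": -110, "dz": 40, "wz": 0.26, "jaw": 0},
    {"dx": 80, "dy": -170, "dz": 60, "wz": 0.39, "jaw": 0},
    {"dx": 110, "dy": -230, "dz": 80, "wz": 0.52, "jaw": 0},
    {"dx": 140, "dy": -290, "dz": 100, "wz": 0.65, "jaw": 0},
    {"dx": 170, "dy": -350, "dz": 110, "wz": 0.78, "jaw": 0},
    {"dx": 200, "dy": -400, "dz": 120, "wz": 0.91, "jaw": 0},
    {"dx": 220, "dy": -450, "dz": 120, "wz": 1.04, "jaw": 0},
  ],
)

```text
invalid input
```

Request:
jog_arm(
  commands=[
    {"dx": 20, "dy": -50, "dz": 20, "wx": 0, "wy": 0, "wz": 0.13, "jaw": 0},
    {"dx": 50, "dy": -110, "dz": 40, "wx": 0, "wy": 0, "wz": 0.26, "jaw": 0},
    {"dx": 80, "dy": -170, "dz": 60, "wx": 0, "wy": 0, "wz": 0.39, "jaw": 0},
    {"dx": 110, "dy": -230, "dz": 80, "wx": 0, "wy": 0, "wz": 0.52, "jaw": 0},
    {"dx": 140, "dy": -290, "dz": 100, "wx": 0, "wy": 0, "wz": 0.65, "jaw": 0},
    {"dx": 170, "dy": -350, "dz": 110, "wx": 0, "wy": 0, "wz": 0.78, "jaw": 0},
    {"dx": 200, "dy": -400, "dz": 120, "wx": 0, "wy": 0, "wz": 0.91, "jaw": 0},
    {"dx": 220, "dy": -450, "dz": 120, "wx": 0, "wy": 0, "wz": 1.04, "jaw": 0},
  ],
  force=20,
)

```text
time_s: 2.0
tool_pos: [0.3781, 0.1265, 0.2992]
ee_rot: [[-0.671, 0.741, 0.002], [0.741, 0.671, 0.001], [-0.001, 0.002, -1.0]]
contact_force: [0.7, -0.0, -0.1]
width: 0.0174
```

```bash
cat > fit.py <<'E'
from h import *
import sys
for n in sys.argv[2:]:
    p,d=shot(n,n+sys.argv[1]+'.png')
    for q in ['bank','handle_left','handle_middle','handle_right']:
        R=masks_of(n,q)
        if not R: print(n,q,'none'); continue
        r=R[0]; m=r['mask'].astype(np.uint8)
        if q=='bank': m=cv2.dilate(m,np.ones((5,5)))
        ys,xs=np.nonzero(m); P=np.array([world(n,d[y,x],x,y) for y,x in zip(ys,xs) if d[y,x]>0])
        if q=='bank':
            T=P[(P[:,2]>.064)&(P[:,2]<.076)]; c=np.median(T,0); T=T[np.linalg.norm(T-c,axis=1)<.17]
            print(n,round(r['score'],2),r['extent'],len(T),np.median(T[:,2]),cv2.minAreaRect((T[:,:2]*1000).astype(np.float32)))
        else: print(n,q,round(r['score'],2),[int(e) for e in r['extent']],np.round(np.median(P,0),3),np.round(np.percentile(P,[3,97],axis=0),3).tolist())
E
python3 fit.py 1 top wrist; python3 -c "
from h import *
print(camera_model('wrist'))"
```

```text
{'fx': 307.4520412859439, 'fy': 307.4520412859439, 'cx': 279.12825676708854, 'cy': 206.92126196144332, 'k1': -0.00936709962744393, 'camera_from_world': array([[-0.66231053,  0.749214  , -0.00481142,  0.16022394],
       [-0.729112  , -0.64599178, -0.22603166,  0.40573598],
       [-0.17245422, -0.14619509,  0.97410807, -0.42239352],
       [ 0.        ,  0.        ,  0.        ,  1.        ]])}Traceback (most recent call last):
  File "fit.py", line 10, in <module>
    ys,xs=np.nonzero(m); P=np.array([world(n,d[y,x],x,y) for y,x in zip(ys,xs) if d[y,x]>0])
                                     ~~~~~^^^^^^^^^^^^^^
  File "h.py", line 6, in world
    m=camera_model(n); K=np.array([[m['fx'],0,m['cx']],[0,m['fy'],m['cy']],[0,0,1]])
ValueError: time passes only in moves, steps and waits
```

```bash
sed -i 's/^def shot/import functools\n@functools.lru_cache(None)\ndef cm(n): return camera_model(n)\ndef shot/; s/m=camera_model(n); K/m=cm(n); K/' h.py
python3 fit.py 1 top wrist;python3 -c "
from h import *
print(manip.read_state()['time_s'])"
```

```text
top 0.8 [283.1, 149.9, 374.6, 244.2] 3607 0.06843380341551719 ((542.2415771484375, 128.04164123535156), (123.31156921386719, 255.41305541992188), 42.819095611572266)
top handle_left none
top handle_middle none
top handle_right 0.62 [356, 173, 367, 178] [0.577 0.056 0.115] [[0.566, 0.046, 0.086], [0.59, 0.064, 0.133]]
wrist 0.72 [119.3, 212.7, 293.0, 291.4] 6187 0.06949417602466423 ((533.6597290039062, 121.90386962890625), (104.84786224365234, 253.5789794921875), 43.17738723754883)
wrist handle_left 0.61 [384, 264, 416, 291] [0.364 0.399 0.015] [[0.341, 0.379, 0.006], [0.39, 0.429, 0.017]]
wrist handle_middle 0.5 [189, 252, 209, 261] [0.513 0.107 0.127] [[0.364, 0.092, 0.072], [0.527, 0.121, 0.426]]
wrist handle_right 0.72 [383, 265, 416, 291] [0.364 0.4   0.015] [[0.345, 0.38, 0.008], [0.389, 0.429, 0.017]]
2.6
```

View pics/wrist1.png

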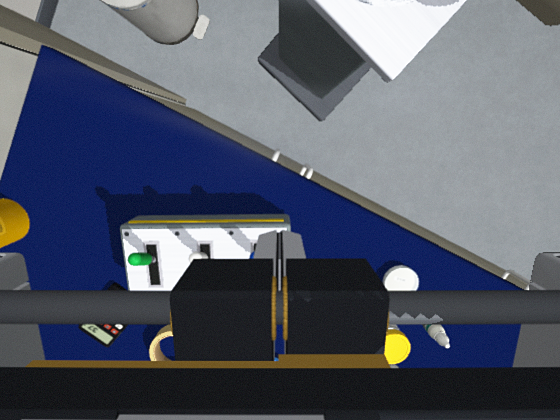

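```bash
cat > st.py <<'E'
from h import *
s=manip.read_state(); c,b=np.array([.542,.128]),np.radians(42.8)
R=np.array([[np.cos(b),np.sin(b)],[-np.sin(b),np.cos(b)]]); p=s['tool_pos']
print(s['time_s'],np.round(p,4),'bank mm',np.round(R@(p[:2]-c)*1000,1),'F bank',np.round(R@s['contact_force'][:2],2),round(s['contact_force'][2],2),s['width'],np.round(s['joint_pos'],0))
E
python3 st.py
```

```text
2.6 [0.3765 0.1291 0.2982] bank mm [-120.7  113.2] F bank [-0.73 -0.45] 0.94 0.0002908003802689124 [   9.   -3.   92.    0.   91. -123.]
```

Request:
jog_arm(
  commands=[
    {"dx": 8, "dy": 0, "dz": -20, "wx": 0, "wy": 0, "wz": 0, "jaw": 0},
    {"dx": 16, "dy": 0, "dz": -40, "wx": 0, "wy": 0, "wz": 0, "jaw": 0},
    {"dx": 24, "dy": 0, "dz": -60, "wx": 0, "wy": 0, "wz": 0.0, "jaw": 0},
    {"dx": 32, "dy": 0, "dz": -80, "wx": 0, "wy": 0, "wz": 0, "jaw": 0},
    {"dx": 40, "dy": 0, "dz": -100, "wx": 0, "wy": 0, "wz": 0, "jaw": 0},
    {"dx": 48, "dy": 2, "dz": -115, "wx": 0, "wy": 0, "wz": 0, "jaw": 0},
    {"dx": 50, "dy": 3, "dz": -120, "wx": 0, "wy": 0, "wz": 0.01, "jaw": 0},
    {"dx": 50, "dy": 3, "dz": -120, "wx": 0, "wy": 0, "wz": 0.01, "jaw": 0},
  ],
)

```text
time_s: 3.6
tool_pos: [0.427, 0.1314, 0.1782]
ee_rot: [[-0.676, 0.737, -0.0], [0.737, 0.676, 0.0], [0.0, -0.0, -1.0]]
contact_force: [-0.1, -0.1, -0.3]
width: 0.0004
```

```bash
python3 st.py
```

```text
3.6 [0.427  0.1314 0.1782] bank mm [-82.1  80.6] F bank [-0.13  0.04] -0.26 0.00039979693456815513 [   8.    5.  101.    0.   75. -124.]
```

Request:
jog_arm(
  commands=[
    {"dx": 0, "dy": 0, "dz": -25, "wx": 0, "wy": 0, "wz": 0, "jaw": 0},
    {"dx": 0, "dy": 0, "dz": -50, "wx": 0, "wy": 0, "wz": 0, "jaw": 0},
    {"dx": 0, "dy": 0, "dz": -70, "wx": 0, "wy": 0, "wz": 0.0, "jaw": 0},
    {"dx": 2, "dy": 2, "dz": -78, "wx": 0, "wy": 0, "wz": 0, "jaw": 0},
    {"dx": 8, "dy": 7.4, "dz": -78, "wx": 0, "wy": 0, "wz": 0, "jaw": 0},
    {"dx": 14, "dy": 13, "dz": -78, "wx": 0, "wy": 0, "wz": 0, "jaw": 0},
    {"dx": 17.6, "dy": 16.3, "dz": -78, "wx": 0, "wy": 0, "wz": 0, "jaw": 0},
    {"dx": 17.6, "dy": 16.3, "dz": -78, "wx": 0, "wy": 0, "wz": 0, "jaw": 0},
  ],
)

```text
time_s: 4.6
tool_pos: [0.4452, 0.1478, 0.1005]
ee_rot: [[-0.676, 0.737, 0.001], [0.737, 0.676, 0.0], [-0.0, 0.001, -1.0]]
contact_force: [1.4, 0.3, 0.7]
width: 0.0006
```

```bash
python3 st.py
```

```text
4.6 [0.4452 0.1478 0.1005] bank mm [-57.6  80.3] F bank [ 1.24 -0.69] 0.73 0.0005721021464068216 [  10.   10.  106.    0.   64. -123.]
```

Request:
jog_arm(
  commands=[
    {"dx": 1.5, "dy": 1.4, "dz": 0, "wx": 0, "wy": 0, "wz": 0, "jaw": 0},
    {"dx": 3, "dy": 2.8, "dz": 0, "wx": 0, "wy": 0, "wz": 0, "jaw": 0},
    {"dx": 4.5, "dy": 4.2, "dz": 0, "wx": 0, "wy": 0, "wz": 0.0, "jaw": 0},
    {"dx": 6, "dy": 5.6, "dz": 0, "wx": 0, "wy": 0, "wz": 0, "jaw": 0},
    {"dx": 7.5, "dy": 7, "dz": 0, "wx": 0, "wy": 0, "wz": 0, "jaw": 0},
    {"dx": 9, "dy": 8.3, "dz": 0, "wx": 0, "wy": 0, "wz": 0, "jaw": 0},
    {"dx": 10.3, "dy": 9.5, "dz": 0, "wx": 0, "wy": 0, "wz": 0, "jaw": 0},
    {"dx": 10.3, "dy": 9.5, "dz": 0, "wx": 0, "wy": 0, "wz": 0, "jaw": 0},
  ],
)

```text
time_s: 5.6
tool_pos: [0.4539, 0.1562, 0.1005]
ee_rot: [[-0.676, 0.737, -0.002], [0.737, 0.676, -0.001], [0.0, -0.002, -1.0]]
contact_force: [-3.4, -3.1, 5.6]
width: 0.0003
```

```bash
python3 st.py
```

```text
5.6 [0.4539 0.1562 0.1005] bank mm [-45.5  80.6] F bank [-4.59  0.06] 5.65 0.0002775559496100371 [  11.   11.  105.   -0.   64. -122.]
```

```bash
python3 - <<'E'
from h import *
p,d=shot('scene','s2.png'); 
q,e=shot('wrist','w2.png')
cv2.imwrite('pics/s2c.png',cv2.resize(p[120:300,230:400,::-1],None,fx=3.3,fy=3.3,interpolation=cv2.INTER_CUBIC))
E
python3 st.py
```

```text
5.7 [0.4538 0.1562 0.1005] bank mm [-45.5  80.6] F bank [-3.98  0.38] 4.51 0.0006961633982691673 [  11.   11.  105.   -0.   64. -122.]
```

View pics/s2c.png

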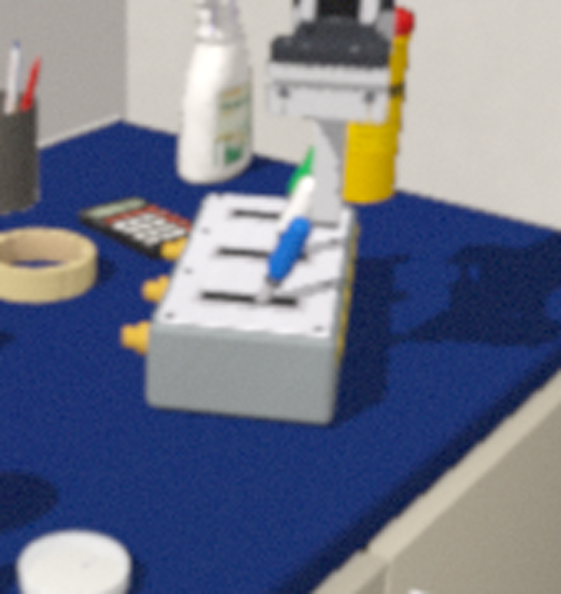

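View pics/w2.png

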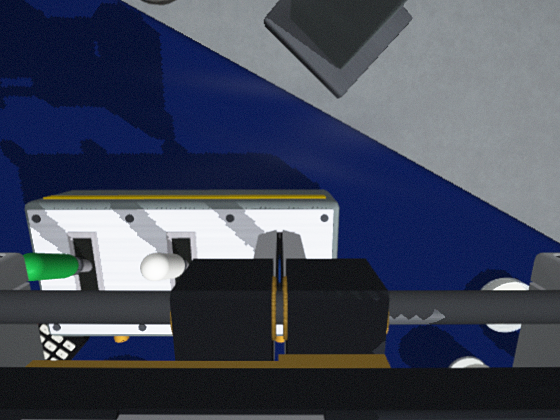

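Request:
jog_arm(
  commands=[
    {"dx": 0.7, "dy": 0.7, "dz": 0, "wx": 0, "wy": 0, "wz": 0, "jaw": 0},
    {"dx": 1.5, "dy": 1.4, "dz": 0, "wx": 0, "wy": 0, "wz": 0, "jaw": 0},
    {"dx": 2.2, "dy": 2, "dz": 0, "wx": 0, "wy": 0, "wz": 0.0, "jaw": 0},
    {"dx": 2.2, "dy": 2, "dz": 0, "wx": 0, "wy": 0, "wz": 0, "jaw": 0},
    {"dx": 2.2, "dy": 2, "dz": 0, "wx": 0, "wy": 0, "wz": 0, "jaw": 0},
    {"dx": 2.2, "dy": 2, "dz": 0, "wx": 0, "wy": 0, "wz": 0, "jaw": 0},
    {"dx": 2.2, "dy": 2, "dz": 0, "wx": 0, "wy": 0, "wz": 0, "jaw": 0},
    {"dx": 2.2, "dy": 2, "dz": 0, "wx": 0, "wy": 0, "wz": 0, "jaw": 0},
  ],
)

```text
time_s: 6.7
tool_pos: [0.4569, 0.159, 0.1001]
ee_rot: [[-0.676, 0.737, -0.0], [0.737, 0.676, 0.0], [0.0, -0.0, -1.0]]
contact_force: [-2.8, -2.2, 1.8]
width: 0.0002
```

```bash
python3 st.py
```

```text
6.7 [0.4569 0.159  0.1001] bank mm [-41.4  80.6] F bank [-3.59  0.3 ] 1.82 0.0002039722148063032 [  11.   12.  104.    0.   64. -122.]
```

Request:
jog_arm(
  commands=[
    {"dx": 0.8, "dy": 0.7, "dz": 0, "wx": 0, "wy": 0, "wz": 0, "jaw": 0},
    {"dx": 1.5, "dy": 1.4, "dz": 0, "wx": 0, "wy": 0, "wz": 0, "jaw": 0},
    {"dx": 2.2, "dy": 2, "dz": 0, "wx": 0, "wy": 0, "wz": 0.0, "jaw": 0},
    {"dx": 3, "dy": 2.7, "dz": 0, "wx": 0, "wy": 0, "wz": 0, "jaw": 0},
    {"dx": 3.7, "dy": 3.4, "dz": 0, "wx": 0, "wy": 0, "wz": 0, "jaw": 0},
    {"dx": 3.7, "dy": 3.4, "dz": 0, "wx": 0, "wy": 0, "wz": 0, "jaw": 0},
    {"dx": 3.7, "dy": 3.4, "dz": 0, "wx": 0, "wy": 0, "wz": 0, "jaw": 0},
    {"dx": 3.7, "dy": 3.4, "dz": 0, "wx": 0, "wy": 0, "wz": 0, "jaw": 0},
  ],
)

```text
time_s: 7.7
tool_pos: [0.4594, 0.1612, 0.1002]
ee_rot: [[-0.676, 0.737, -0.003], [0.737, 0.676, -0.002], [0.0, -0.003, -1.0]]
contact_force: [-6.4, -3.9, 4.9]
width: 0.0006
```

```bash
python3 st.py
```

```text
7.7 [0.4594 0.1612 0.1002] bank mm [-38.   80.5] F bank [-7.35  1.45] 4.92 0.0005913192715659642 [  11.   12.  104.   -0.   64. -121.]
```

```bash
python3 - <<'E'
from h import *
p,d=shot('scene','s3.png'); a=cv2.imread('pics/s2.png')
f=lambda i:cv2.resize(i[165:235,285:350],None,fx=6,fy=6,interpolation=cv2.INTER_CUBIC)
cv2.imwrite('pics/s3c.png',np.hstack([f(a),f(p[:,:,::-1])]))
E
python3 st.py
```

```text
7.75 [0.4594 0.1613 0.1003] bank mm [-38.   80.6] F bank [-8.07  0.1 ] 5.74 0.00025393384161188134 [  11.   12.  104.   -0.   64. -121.]
```

View pics/s3c.png

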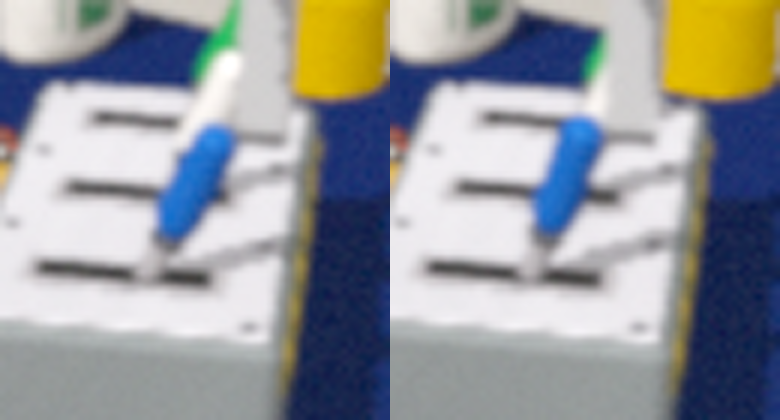

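Request:
jog_arm(
  commands=[
    {"dx": -7, "dy": -6.5, "dz": 0, "wx": 0, "wy": 0, "wz": 0, "jaw": 0},
    {"dx": -20, "dy": -18.5, "dz": 0, "wx": 0, "wy": 0, "wz": 0, "jaw": 0},
    {"dx": -20, "dy": -18.5, "dz": 0, "wx": 0, "wy": 0, "wz": 0.0, "jaw": 0},
    {"dx": 0, "dy": -40, "dz": 0, "wx": 0, "wy": 0, "wz": 0, "jaw": 0},
    {"dx": 20, "dy": -61.7, "dz": 0, "wx": 0, "wy": 0, "wz": 0, "jaw": 0},
    {"dx": 34, "dy": -77, "dz": 0, "wx": 0, "wy": 0, "wz": 0, "jaw": 0},
    {"dx": 38, "dy": -73.5, "dz": 0, "wx": 0, "wy": 0, "wz": 0, "jaw": 0},
    {"dx": 41, "dy": -70.7, "dz": 0, "wx": 0, "wy": 0, "wz": 0, "jaw": 0},
  ],
)

```text
time_s: 8.75
tool_pos: [0.5015, 0.0924, 0.1001]
ee_rot: [[-0.675, 0.738, -0.001], [0.738, 0.675, 0.001], [0.001, 0.0, -1.0]]
contact_force: [-0.4, 0.2, 0.3]
width: 0.0005
```

```bash
python3 st.py
```

```text
8.75 [0.5015 0.0924 0.1001] bank mm [-53.9   1.4] F bank [-0.15  0.36] 0.27 0.00047630890053995017 [   3.   14.  101.    0.   65. -130.]
```

Request:
jog_arm(
  commands=[
    {"dx": 2, "dy": 1.8, "dz": 0, "wx": 0, "wy": 0, "wz": 0, "jaw": 0},
    {"dx": 4, "dy": 3.6, "dz": 0, "wx": 0, "wy": 0, "wz": 0, "jaw": 0},
    {"dx": 6, "dy": 5.4, "dz": 0, "wx": 0, "wy": 0, "wz": 0.0, "jaw": 0},
    {"dx": 7.5, "dy": 7, "dz": 0, "wx": 0, "wy": 0, "wz": 0, "jaw": 0},
    {"dx": 9, "dy": 8.4, "dz": 0, "wx": 0, "wy": 0, "wz": 0, "jaw": 0},
    {"dx": 10.5, "dy": 9.7, "dz": 0, "wx": 0, "wy": 0, "wz": 0, "jaw": 0},
    {"dx": 12, "dy": 11, "dz": 0, "wx": 0, "wy": 0, "wz": 0, "jaw": 0},
    {"dx": 12, "dy": 11, "dz": 0, "wx": 0, "wy": 0, "wz": 0, "jaw": 0},
  ],
)

```text
time_s: 9.75
tool_pos: [0.5123, 0.1021, 0.0993]
ee_rot: [[-0.676, 0.737, -0.003], [0.737, 0.676, -0.001], [0.001, -0.003, -1.0]]
contact_force: [-2.9, -3.4, -2.5]
width: 0.0004
```

```bash
python3 st.py
```

```text
9.75 [0.5123 0.1021 0.0993] bank mm [-39.4   1.2] F bank [-4.41 -0.5 ] -2.49 0.00035913399995418616 [   4.   15.  100.   -0.   66. -129.]
```

Request:
jog_arm(
  commands=[
    {"dx": 0.8, "dy": 0.7, "dz": 0, "wx": 0, "wy": 0, "wz": 0, "jaw": 0},
    {"dx": 1.5, "dy": 1.4, "dz": 0, "wx": 0, "wy": 0, "wz": 0, "jaw": 0},
    {"dx": 2.2, "dy": 2, "dz": 0, "wx": 0, "wy": 0, "wz": 0.0, "jaw": 0},
    {"dx": 3, "dy": 2.8, "dz": 0, "wx": 0, "wy": 0, "wz": 0, "jaw": 0},
    {"dx": 3, "dy": 2.8, "dz": 0, "wx": 0, "wy": 0, "wz": 0, "jaw": 0},
    {"dx": 3, "dy": 2.8, "dz": 0, "wx": 0, "wy": 0, "wz": 0, "jaw": 0},
    {"dx": 3, "dy": 2.8, "dz": 0, "wx": 0, "wy": 0, "wz": 0, "jaw": 0},
    {"dx": 3, "dy": 2.8, "dz": 0, "wx": 0, "wy": 0, "wz": 0, "jaw": 0},
  ],
)

```text
time_s: 10.75
tool_pos: [0.5145, 0.1041, 0.1]
ee_rot: [[-0.676, 0.737, -0.005], [0.737, 0.676, -0.003], [0.001, -0.005, -1.0]]
contact_force: [-5.5, -5.4, 3.3]
width: 0.0005
```

```bash
python3 st.py
```

```text
10.75 [0.5145 0.1041 0.1   ] bank mm [-36.4   1.1] F bank [-7.72 -0.26] 3.32 0.000520820664589316 [   4.   15.   99.   -0.   66. -129.]
```

Request:
jog_arm(
  commands=[
    {"dx": -7, "dy": -6.5, "dz": 0, "wx": 0, "wy": 0, "wz": 0, "jaw": 0},
    {"dx": -21, "dy": -19.5, "dz": 0, "wx": 0, "wy": 0, "wz": 0, "jaw": 0},
    {"dx": -21, "dy": -19.5, "dz": 0, "wx": 0, "wy": 0, "wz": 0.0, "jaw": 0},
    {"dx": 0, "dy": -42, "dz": 0, "wx": 0, "wy": 0, "wz": 0, "jaw": 0},
    {"dx": 20, "dy": -63.7, "dz": 0, "wx": 0, "wy": 0, "wz": 0, "jaw": 0},
    {"dx": 34, "dy": -79, "dz": 0, "wx": 0, "wy": 0, "wz": 0, "jaw": 0},
    {"dx": 38, "dy": -75.3, "dz": 0, "wx": 0, "wy": 0, "wz": 0, "jaw": 0},
    {"dx": 41, "dy": -72.5, "dz": 0, "wx": 0, "wy": 0, "wz": 0, "jaw": 0},
  ],
)

```text
time_s: 11.75
tool_pos: [0.5574, 0.0338, 0.1]
ee_rot: [[-0.675, 0.737, -0.001], [0.737, 0.675, 0.001], [0.001, 0.0, -1.0]]
contact_force: [-0.1, -0.2, -0.1]
width: 0.0004
```

```bash
python3 st.py
```

```text
11.75 [0.5574 0.0338 0.1   ] bank mm [-52.7 -79.6] F bank [-0.24 -0.05] -0.09 0.00040833549048141895 [  -4.   18.   96.    0.   67. -136.]
```

Request:
jog_arm(
  commands=[
    {"dx": 2, "dy": 1.8, "dz": 0, "wx": 0, "wy": 0, "wz": 0, "jaw": 0},
    {"dx": 4, "dy": 3.6, "dz": 0, "wx": 0, "wy": 0, "wz": 0, "jaw": 0},
    {"dx": 6, "dy": 5.5, "dz": 0, "wx": 0, "wy": 0, "wz": 0.0, "jaw": 0},
    {"dx": 8, "dy": 7.4, "dz": 0, "wx": 0, "wy": 0, "wz": 0, "jaw": 0},
    {"dx": 10, "dy": 9.2, "dz": 0, "wx": 0, "wy": 0, "wz": 0, "jaw": 0},
    {"dx": 12, "dy": 11, "dz": 0, "wx": 0, "wy": 0, "wz": 0, "jaw": 0},
    {"dx": 13, "dy": 12, "dz": 0, "wx": 0, "wy": 0, "wz": 0, "jaw": 0},
    {"dx": 13, "dy": 12, "dz": 0, "wx": 0, "wy": 0, "wz": 0, "jaw": 0},
  ],
)

```text
time_s: 12.75
tool_pos: [0.5706, 0.0452, 0.1]
ee_rot: [[-0.676, 0.737, -0.001], [0.737, 0.676, 0.0], [0.001, -0.0, -1.0]]
contact_force: [-0.9, -1.4, 2.6]
width: 0.0007
```

```bash
python3 st.py
```

```text
12.75 [0.5706 0.0452 0.1   ] bank mm [-35.3 -80.2] F bank [-1.61 -0.35] 2.57 0.0006988204711949236 [  -2.   19.   94.    0.   67. -135.]
```

Request:
jog_arm(
  commands=[
    {"dx": 3, "dy": 2.8, "dz": 0, "wx": 0, "wy": 0, "wz": 0, "jaw": 0},
    {"dx": 6, "dy": 5.5, "dz": 0, "wx": 0, "wy": 0, "wz": 0, "jaw": 0},
    {"dx": 9, "dy": 8.3, "dz": 0, "wx": 0, "wy": 0, "wz": 0.0, "jaw": 0},
    {"dx": 12, "dy": 11.1, "dz": 0, "wx": 0, "wy": 0, "wz": 0, "jaw": 0},
    {"dx": 15, "dy": 13.9, "dz": 0, "wx": 0, "wy": 0, "wz": 0, "jaw": 0},
    {"dx": 18, "dy": 16.7, "dz": 0, "wx": 0, "wy": 0, "wz": 0, "jaw": 0},
    {"dx": 21, "dy": 19.4, "dz": 0, "wx": 0, "wy": 0, "wz": 0, "jaw": 0},
    {"dx": 22, "dy": 20.4, "dz": 0, "wx": 0, "wy": 0, "wz": 0, "jaw": 0},
  ],
)

```text
time_s: 13.75
tool_pos: [0.5933, 0.0656, 0.1002]
ee_rot: [[-0.676, 0.737, 0.001], [0.737, 0.676, 0.0], [-0.0, 0.001, -1.0]]
contact_force: [-1.5, -1.4, 1.0]
width: 0.0003
```

```bash
python3 st.py
```

```text
13.75 [0.5933 0.0656 0.1002] bank mm [ -4.8 -80.6] F bank [-2.09 -0.01] 0.96 0.00028691142695445166 [  -0.   21.   91.    0.   69. -133.]
```

Request:
jog_arm(
  commands=[
    {"dx": 1.5, "dy": 1.4, "dz": 0, "wx": 0, "wy": 0, "wz": 0, "jaw": 0},
    {"dx": 3, "dy": 2.8, "dz": 0, "wx": 0, "wy": 0, "wz": 0, "jaw": 0},
    {"dx": 4.5, "dy": 4.2, "dz": 0, "wx": 0, "wy": 0, "wz": 0.0, "jaw": 0},
    {"dx": 5.2, "dy": 4.8, "dz": 0, "wx": 0, "wy": 0, "wz": 0, "jaw": 0},
    {"dx": 5.2, "dy": 4.8, "dz": 0, "wx": 0, "wy": 0, "wz": 0, "jaw": 0},
    {"dx": 5.2, "dy": 4.8, "dz": 0, "wx": 0, "wy": 0, "wz": 0, "jaw": 0},
    {"dx": 5.2, "dy": 4.8, "dz": 0, "wx": 0, "wy": 0, "wz": 0, "jaw": 0},
    {"dx": 5.2, "dy": 4.8, "dz": 0, "wx": 0, "wy": 0, "wz": 0, "jaw": 0},
  ],
)

```text
time_s: 14.75
tool_pos: [0.5981, 0.0703, 0.1003]
ee_rot: [[-0.675, 0.737, 0.0], [0.737, 0.675, 0.0], [0.0, 0.0, -1.0]]
contact_force: [-1.3, -1.0, 0.7]
width: 0.0007
```

```bash
python3 st.py
```

```text
14.75 [0.5981 0.0703 0.1003] bank mm [  1.9 -80.4] F bank [-1.63  0.17] 0.66 0.0007192062621618125 [   0.   21.   90.    0.   69. -132.]
```

Not at the stop yet by force; advance 3.5 mm gently.

Request:
jog_arm(
  commands=[
    {"dx": 0.6, "dy": 0.5, "dz": 0, "wx": 0, "wy": 0, "wz": 0, "jaw": 0},
    {"dx": 1.2, "dy": 1.1, "dz": 0, "wx": 0, "wy": 0, "wz": 0, "jaw": 0},
    {"dx": 1.8, "dy": 1.6, "dz": 0, "wx": 0, "wy": 0, "wz": 0.0, "jaw": 0},
    {"dx": 2.2, "dy": 2, "dz": 0, "wx": 0, "wy": 0, "wz": 0, "jaw": 0},
    {"dx": 2.2, "dy": 2, "dz": 0, "wx": 0, "wy": 0, "wz": 0, "jaw": 0},
    {"dx": 2.2, "dy": 2, "dz": 0, "wx": 0, "wy": 0, "wz": 0, "jaw": 0},
    {"dx": 2.2, "dy": 2, "dz": 0, "wx": 0, "wy": 0, "wz": 0, "jaw": 0},
    {"dx": 2.2, "dy": 2, "dz": 0, "wx": 0, "wy": 0, "wz": 0, "jaw": 0},
  ],
)

```text
time_s: 15.75
tool_pos: [0.6002, 0.0722, 0.1002]
ee_rot: [[-0.676, 0.737, 0.0], [0.737, 0.676, 0.0], [0.0, 0.0, -1.0]]
contact_force: [-1.3, -0.3, -1.0]
width: 0.0007
```

```bash
python3 st.py
python3 - <<'E'
from h import *
p,d=shot('scene','s4.png'); t,_=shot('top','t4.png')
f=lambda i:cv2.resize(i[:,:,::-1],None,fx=5,fy=5,interpolation=cv2.INTER_CUBIC)
cv2.imwrite('pics/s4c.png',np.hstack([f(p[165:245,270:345]),f(t[165:245,305:380])]))
E
```

```text
15.75 [0.6002 0.0722 0.1002] bank mm [  4.8 -80.5] F bank [-1.18  0.62] -1.04 0.0006932387602802476 [   0.   21.   90.    0.   69. -132.]
```

View pics/s4c.png

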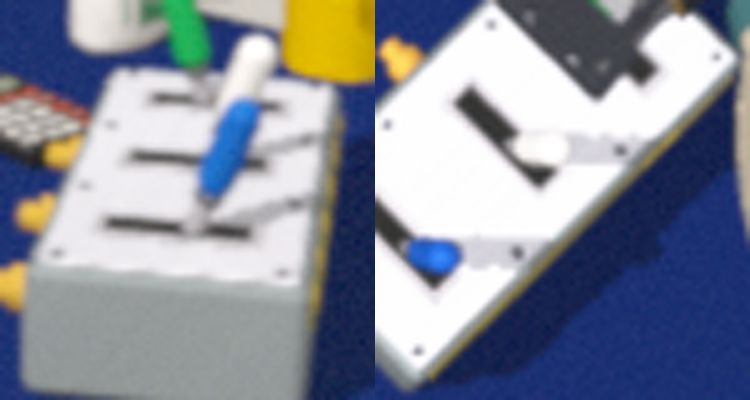

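Request:
jog_arm(
  commands=[
    {"dx": 0.6, "dy": 0.5, "dz": 0, "wx": 0, "wy": 0, "wz": 0, "jaw": 0},
    {"dx": 1.2, "dy": 1.1, "dz": 0, "wx": 0, "wy": 0, "wz": 0, "jaw": 0},
    {"dx": 1.8, "dy": 1.6, "dz": 0, "wx": 0, "wy": 0, "wz": 0.0, "jaw": 0},
    {"dx": 2.2, "dy": 2, "dz": 0, "wx": 0, "wy": 0, "wz": 0, "jaw": 0},
    {"dx": 2.2, "dy": 2, "dz": 0, "wx": 0, "wy": 0, "wz": 0, "jaw": 0},
    {"dx": 2.2, "dy": 2, "dz": 0, "wx": 0, "wy": 0, "wz": 0, "jaw": 0},
    {"dx": 2.2, "dy": 2, "dz": 0, "wx": 0, "wy": 0, "wz": 0, "jaw": 0},
    {"dx": 2.2, "dy": 2, "dz": 0, "wx": 0, "wy": 0, "wz": 0, "jaw": 0},
  ],
)

```text
time_s: 16.85
tool_pos: [0.6025, 0.0742, 0.1003]
ee_rot: [[-0.676, 0.737, 0.0], [0.737, 0.676, 0.0], [-0.0, 0.0, -1.0]]
contact_force: [-0.6, -1.0, -0.4]
width: 0.0004
```

```bash
python3 st.py
```

```text
16.85 [0.6025 0.0742 0.1003] bank mm [  7.8 -80.6] F bank [-1.1  -0.34] -0.44 0.00041336588098761246 [   0.   22.   89.    0.   69. -132.]
```

Request:
jog_arm(
  commands=[
    {"dx": 0.6, "dy": 0.5, "dz": 0, "wx": 0, "wy": 0, "wz": 0, "jaw": 0},
    {"dx": 1.2, "dy": 1.1, "dz": 0, "wx": 0, "wy": 0, "wz": 0, "jaw": 0},
    {"dx": 1.8, "dy": 1.6, "dz": 0, "wx": 0, "wy": 0, "wz": 0.0, "jaw": 0},
    {"dx": 2.2, "dy": 2, "dz": 0, "wx": 0, "wy": 0, "wz": 0, "jaw": 0},
    {"dx": 2.2, "dy": 2, "dz": 0, "wx": 0, "wy": 0, "wz": 0, "jaw": 0},
    {"dx": 2.2, "dy": 2, "dz": 0, "wx": 0, "wy": 0, "wz": 0, "jaw": 0},
    {"dx": 2.2, "dy": 2, "dz": 0, "wx": 0, "wy": 0, "wz": 0, "jaw": 0},
    {"dx": 2.2, "dy": 2, "dz": 0, "wx": 0, "wy": 0, "wz": 0, "jaw": 0},
  ],
)

```text
time_s: 17.85
tool_pos: [0.6046, 0.0762, 0.1002]
ee_rot: [[-0.676, 0.737, 0.0], [0.737, 0.676, 0.0], [0.0, 0.0, -1.0]]
contact_force: [-1.2, 0.1, -0.8]
width: 0.0008
```

```bash
python3 st.py
```

```text
17.85 [0.6046 0.0762 0.1002] bank mm [ 10.7 -80.6] F bank [-0.77  0.91] -0.77 0.000772966515057291 [   1.   22.   89.    0.   69. -132.]
```

Run:
```python
from h import *
p,d=shot('scene','s5.png'); t,_=shot('wrist','w5.png')
f=lambda i,k:cv2.resize(i[:,:,::-1],None,fx=k,fy=k,interpolation=cv2.INTER_CUBIC)
cv2.imwrite('pics/s5c.png',f(p[135:215,270:350],7))
```

```text
(no output)
```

View pics/s5c.png

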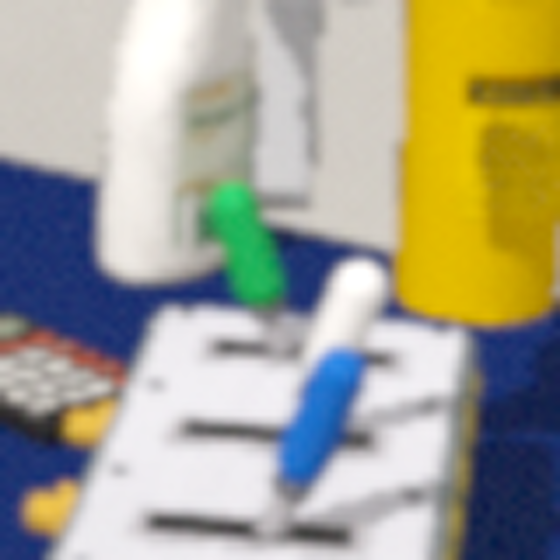

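View pics/w5.png

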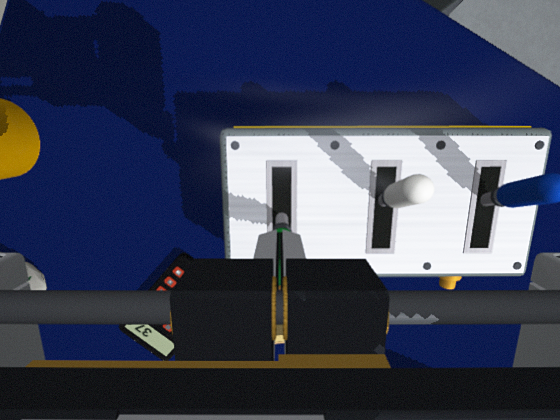

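```bash
cat > ang.py <<'E'
from h import *
import sys
m=camera_model('scene'); M=np.array(m['camera_from_world']); K=np.array([[m['fx'],0,m['cx']],[0,m['fy'],m['cy']],[0,0,1]])
c,b=np.array([.542,.128,0]),np.radians(42.8); bx=np.array([np.cos(b),np.sin(b),0]); by=np.array([-np.sin(b),np.cos(b),0]); bz=np.array([0,0,1.])
def proj(P):
    q=(M[:3,:3]@P.T).T+M[:3,3]; return cv2.projectPoints(np.c_[q[:,0],-q[:,1],-q[:,2]],np.zeros(3),np.zeros(3),K,np.array([m['k1'],0,0,0]))[0][:,0]
def model(yo,th):
    a=th-.4; ax=np.sin(a)*bx+np.cos(a)*bz; return proj(np.array([c+yo*by+.048*bz+ax*l for l in (.041,.066,.090)]))
if __name__=='__main__':
    img=cv2.imread(sys.argv[1]); h=cv2.cvtColor(img,cv2.COLOR_BGR2HSV).astype(int)
    for nm,yo,lo,hi in (('left',.08,103,112),('right',-.08,60,80)):
        e=np.array([model(yo,t).mean(0) for t in (0,.4,.8)])
        mk=(h[:,:,0]>=lo)&(h[:,:,0]<=hi)&(h[:,:,1]>130)&(h[:,:,2]>90)
        Y,X=np.mgrid[:420,:560]; mk&=(abs(X-e[1,0])<25)&(abs(Y-e[1,1])<25)
        n,l,st,ce=cv2.connectedComponentsWithStats(mk.astype(np.uint8)); k=1+np.argmax(st[1:,4]); ys,xs=np.nonzero(l==k)
        pc=np.cov(np.c_[xs,ys].T); w,v=np.linalg.eigh(pc); d=v[:,1]*-np.sign(v[1,1])
        print(nm,'n',len(xs),'cen',ce[k].round(1),'angle img',round(np.degrees(np.arctan2(d[0],-d[1])),1))
        for t in (-.0,.12,.4,.6,.68,.72,.76,.8):
            q=model(yo,t); dd=q[2]-q[0]; print('  ',t,q[1].round(1),round(np.degrees(np.arctan2(dd[0],-dd[1])),1))
E
python3 ang.py pics/s5.png;  python3 ang.py pics/s4.png | grep cen; python3 ang.py pics/s3.png | grep cen;python3 st.py
```

```text
left n 117 cen [315.3 194.1] angle img 24.1
   -0.0 [318.3 194.6] 28.1
   0.12 [315.  193.3] 20.4
   0.4 [306.7 191.5] 2.5
   0.6 [300.7 191.6] -10.0
   0.68 [298.4 191.9] -14.9
   0.72 [297.2 192.2] -17.3
   0.76 [296.1 192.5] -19.7
   0.8 [295.  192.8] -22.1
right n 106 cen [304.7 169.6] angle img -19.5
   -0.0 [323.9 171.1] 27.6
   0.12 [321.  169.9] 20.2
   0.4 [313.9 168.4] 2.8
   0.6 [308.7 168.6] -9.4
   0.68 [306.7 168.9] -14.2
   0.72 [305.7 169.1] -16.6
   0.76 [304.7 169.4] -19.0
   0.8 [303.7 169.7] -21.4
left n 118 cen [315.2 194.1] angle img 24.4
right n 107 cen [306.5 169.5] angle img -17.0
left n 117 cen [314.2 193.6] angle img 19.7
right n 5 cen [318.4 174.4] angle img 21.0
17.95 [0.6046 0.0762 0.1003] bank mm [ 10.7 -80.6] F bank [-1.81  0.14] 0.29 0.00025407542972630693 [   1.   22.   89.    0.   69. -132.]
```

Request:
jog_arm(
  commands=[
    {"dx": 0.6, "dy": 0.5, "dz": 0, "wx": 0, "wy": 0, "wz": 0, "jaw": 0},
    {"dx": 1.2, "dy": 1.1, "dz": 0, "wx": 0, "wy": 0, "wz": 0, "jaw": 0},
    {"dx": 1.8, "dy": 1.6, "dz": 0, "wx": 0, "wy": 0, "wz": 0.0, "jaw": 0},
    {"dx": 2.2, "dy": 2, "dz": 0, "wx": 0, "wy": 0, "wz": 0, "jaw": 0},
    {"dx": 2.2, "dy": 2, "dz": 0, "wx": 0, "wy": 0, "wz": 0, "jaw": 0},
    {"dx": 2.2, "dy": 2, "dz": 0, "wx": 0, "wy": 0, "wz": 0, "jaw": 0},
    {"dx": 2.2, "dy": 2, "dz": 0, "wx": 0, "wy": 0, "wz": 0, "jaw": 0},
    {"dx": 2.2, "dy": 2, "dz": 0, "wx": 0, "wy": 0, "wz": 0, "jaw": 0},
  ],
)

```text
time_s: 18.95
tool_pos: [0.6069, 0.0782, 0.1003]
ee_rot: [[-0.676, 0.737, 0.0], [0.737, 0.676, 0.0], [-0.0, 0.0, -1.0]]
contact_force: [-1.4, -1.0, -0.1]
width: 0.0007
```

```bash
python3 st.py
```

```text
18.95 [0.6069 0.0782 0.1003] bank mm [ 13.8 -80.6] F bank [-1.71  0.18] -0.11 0.0007236012316605056 [   1.   22.   89.    0.   69. -132.]
```

```bash
python3 - <<'E'
from h import *
shot('scene','s6.png')
E
python3 ang.py pics/s6.png|grep cen
```

```text
left n 116 cen [315.3 194. ] angle img 24.4
right n 106 cen [303.9 169.9] angle img -22.4
```

Request:
jog_arm(
  commands=[
    {"dx": 0.6, "dy": 0.5, "dz": 0, "wx": 0, "wy": 0, "wz": 0, "jaw": 0},
    {"dx": 1.2, "dy": 1.1, "dz": 0, "wx": 0, "wy": 0, "wz": 0, "jaw": 0},
    {"dx": 1.5, "dy": 1.4, "dz": 0, "wx": 0, "wy": 0, "wz": 0.0, "jaw": 0},
    {"dx": 1.5, "dy": 1.4, "dz": 0, "wx": 0, "wy": 0, "wz": 0, "jaw": 0},
    {"dx": 1.5, "dy": 1.4, "dz": 0, "wx": 0, "wy": 0, "wz": 0, "jaw": 0},
    {"dx": 1.5, "dy": 1.4, "dz": 0, "wx": 0, "wy": 0, "wz": 0, "jaw": 0},
    {"dx": 1.5, "dy": 1.4, "dz": 0, "wx": 0, "wy": 0, "wz": 0, "jaw": 0},
    {"dx": 1.5, "dy": 1.4, "dz": 0, "wx": 0, "wy": 0, "wz": 0, "jaw": 0},
  ],
)

```text
time_s: 20.0
tool_pos: [0.6082, 0.0795, 0.1002]
ee_rot: [[-0.676, 0.737, -0.0], [0.737, 0.676, 0.0], [0.0, -0.0, -1.0]]
contact_force: [-1.0, -0.9, -1.1]
width: 0.0005
```

```bash
python3 st.py
python3 - <<'E'
from h import *
shot('scene','s7.png')
E
python3 ang.py pics/s7.png|grep cen
```

```text
20.0 [0.6082 0.0795 0.1002] bank mm [ 15.6 -80.6] F bank [-1.35  0.04] -1.1 0.00047450832151741995 [   1.   22.   89.    0.   69. -132.]
left n 117 cen [315.2 194.1] angle img 24.7
right n 107 cen [303.6 170.1] angle img -22.2
```

Request:
jog_arm(
  commands=[
    {"dx": 0.6, "dy": 0.5, "dz": 0, "wx": 0, "wy": 0, "wz": 0, "jaw": 0},
    {"dx": 1.2, "dy": 1.1, "dz": 0, "wx": 0, "wy": 0, "wz": 0, "jaw": 0},
    {"dx": 1.8, "dy": 1.7, "dz": 0, "wx": 0, "wy": 0, "wz": 0.0, "jaw": 0},
    {"dx": 1.8, "dy": 1.7, "dz": 0, "wx": 0, "wy": 0, "wz": 0, "jaw": 0},
    {"dx": 1.8, "dy": 1.7, "dz": 0, "wx": 0, "wy": 0, "wz": 0, "jaw": 0},
    {"dx": 1.8, "dy": 1.7, "dz": 0, "wx": 0, "wy": 0, "wz": 0, "jaw": 0},
    {"dx": 1.8, "dy": 1.7, "dz": 0, "wx": 0, "wy": 0, "wz": 0, "jaw": 0},
    {"dx": 1.8, "dy": 1.7, "dz": 0, "wx": 0, "wy": 0, "wz": 0, "jaw": 0},
  ],
)

```text
time_s: 21.05
tool_pos: [0.6086, 0.08, 0.0999]
ee_rot: [[-0.676, 0.737, -0.003], [0.737, 0.676, -0.002], [0.001, -0.004, -1.0]]
contact_force: [-4.6, -5.1, 0.3]
width: 0.0005
```

```bash
python3 st.py
```

```text
21.05 [0.6086 0.08   0.0999] bank mm [ 16.2 -80.5] F bank [-6.89 -0.62] 0.35 0.0005245063308644101 [   1.   22.   88.   -0.   70. -131.]
```

Request:
jog_arm(
  commands=[
    {"dx": -10, "dy": -9.3, "dz": 0, "wx": 0, "wy": 0, "wz": 0, "jaw": 0},
    {"dx": -35, "dy": -32.4, "dz": 0, "wx": 0, "wy": 0, "wz": 0, "jaw": 0},
    {"dx": -61.5, "dy": -56.9, "dz": 0, "wx": 0, "wy": 0, "wz": 0.0, "jaw": 0},
    {"dx": -61.5, "dy": -56.9, "dz": 0, "wx": 0, "wy": 0, "wz": 0, "jaw": 0},
    {"dx": -90, "dy": -26, "dz": 0, "wx": 0, "wy": 0, "wz": 0, "jaw": 0},
    {"dx": -115.5, "dy": 1.8, "dz": 0, "wx": 0, "wy": 0, "wz": 0, "jaw": 0},
    {"dx": -106.5, "dy": 10.2, "dz": 0, "wx": 0, "wy": 0, "wz": 0, "jaw": 0},
    {"dx": -104, "dy": 12.5, "dz": 0, "wx": 0, "wy": 0, "wz": 0, "jaw": 0},
  ],
)

```text
time_s: 22.05
tool_pos: [0.5088, 0.0947, 0.1008]
ee_rot: [[-0.676, 0.737, 0.004], [0.737, 0.676, 0.001], [-0.002, 0.003, -1.0]]
contact_force: [-0.3, -0.3, 0.1]
width: 0.0003
```

```bash
python3 st.py
```

```text
22.05 [0.5088 0.0947 0.1008] bank mm [-47.   -1.9] F bank [-0.46  0.01] 0.06 0.00034901460770282657 [   3.   14.  101.    0.   65. -130.]
```

Push to about −36.

Request:
jog_arm(
  commands=[
    {"dx": 1.5, "dy": 1.4, "dz": 0, "wx": 0, "wy": 0, "wz": 0, "jaw": 0},
    {"dx": 3, "dy": 2.8, "dz": 0, "wx": 0, "wy": 0, "wz": 0, "jaw": 0},
    {"dx": 4.5, "dy": 4.2, "dz": 0, "wx": 0, "wy": 0, "wz": 0.0, "jaw": 0},
    {"dx": 5.5, "dy": 5.1, "dz": 0, "wx": 0, "wy": 0, "wz": 0, "jaw": 0},
    {"dx": 6.5, "dy": 6, "dz": 0, "wx": 0, "wy": 0, "wz": 0, "jaw": 0},
    {"dx": 7.5, "dy": 7, "dz": 0, "wx": 0, "wy": 0, "wz": 0, "jaw": 0},
    {"dx": 8.5, "dy": 7.9, "dz": 0, "wx": 0, "wy": 0, "wz": 0, "jaw": 0},
    {"dx": 8.5, "dy": 7.9, "dz": 0, "wx": 0, "wy": 0, "wz": 0, "jaw": 0},
  ],
)

```text
time_s: 23.05
tool_pos: [0.5141, 0.1017, 0.1001]
ee_rot: [[-0.676, 0.737, -0.001], [0.737, 0.676, 0.0], [0.001, -0.001, -1.0]]
contact_force: [-2.5, -1.1, 0.9]
width: -0.0
```

```bash
python3 st.py
```

```text
23.05 [0.5141 0.1017 0.1001] bank mm [-38.3  -0.4] F bank [-2.55  0.85] 0.9 -2.3048571579812845e-05 [   4.   15.  100.    0.   66. -129.]
```

Request:
jog_arm(
  commands=[
    {"dx": 0.8, "dy": 0.7, "dz": 0, "wx": 0, "wy": 0, "wz": 0, "jaw": 0},
    {"dx": 1.5, "dy": 1.4, "dz": 0, "wx": 0, "wy": 0, "wz": 0, "jaw": 0},
    {"dx": 2.2, "dy": 2, "dz": 0, "wx": 0, "wy": 0, "wz": 0.0, "jaw": 0},
    {"dx": 3, "dy": 2.8, "dz": 0, "wx": 0, "wy": 0, "wz": 0, "jaw": 0},
    {"dx": 3.6, "dy": 3.3, "dz": 0, "wx": 0, "wy": 0, "wz": 0, "jaw": 0},
    {"dx": 3.6, "dy": 3.3, "dz": 0, "wx": 0, "wy": 0, "wz": 0, "jaw": 0},
    {"dx": 3.6, "dy": 3.3, "dz": 0, "wx": 0, "wy": 0, "wz": 0, "jaw": 0},
    {"dx": 3.6, "dy": 3.3, "dz": 0, "wx": 0, "wy": 0, "wz": 0, "jaw": 0},
  ],
)

```text
time_s: 24.05
tool_pos: [0.5184, 0.105, 0.1002]
ee_rot: [[-0.676, 0.737, 0.0], [0.737, 0.676, 0.0], [-0.0, 0.0, -1.0]]
contact_force: [-2.5, -0.9, 2.0]
width: 0.0007
```

```bash
python3 st.py
```

```text
24.05 [0.5184 0.105  0.1002] bank mm [-32.9  -0.8] F bank [-2.41  1.01] 2.02 0.0006614817868358946 [   4.   15.   99.    0.   66. -129.]
```

Request:
jog_arm(
  commands=[
    {"dx": 3, "dy": 2.8, "dz": 0, "wx": 0, "wy": 0, "wz": 0, "jaw": 0},
    {"dx": 7, "dy": 6.5, "dz": 0, "wx": 0, "wy": 0, "wz": 0, "jaw": 0},
    {"dx": 11, "dy": 10.2, "dz": 0, "wx": 0, "wy": 0, "wz": 0.0, "jaw": 0},
    {"dx": 15, "dy": 13.9, "dz": 0, "wx": 0, "wy": 0, "wz": 0, "jaw": 0},
    {"dx": 19, "dy": 17.6, "dz": 0, "wx": 0, "wy": 0, "wz": 0, "jaw": 0},
    {"dx": 23, "dy": 21.3, "dz": 0, "wx": 0, "wy": 0, "wz": 0, "jaw": 0},
    {"dx": 26, "dy": 24, "dz": 0, "wx": 0, "wy": 0, "wz": 0, "jaw": 0},
    {"dx": 28, "dy": 25.9, "dz": 0, "wx": 0, "wy": 0, "wz": 0, "jaw": 0},
  ],
)

```text
time_s: 25.05
tool_pos: [0.5462, 0.131, 0.0998]
ee_rot: [[-0.676, 0.737, -0.001], [0.737, 0.676, 0.0], [0.0, -0.0, -1.0]]
contact_force: [-0.7, -1.7, -1.0]
width: 0.0005
```

```bash
python3 st.py
```

```text
25.05 [0.5462 0.131  0.0998] bank mm [ 5.1 -0.6] F bank [-1.6  -0.77] -1.03 0.00046654989873833654 [   6.   18.   95.    0.   67. -126.]
```

To ≈13.5.

Request:
jog_arm(
  commands=[
    {"dx": 1.5, "dy": 1.4, "dz": 0, "wx": 0, "wy": 0, "wz": 0, "jaw": 0},
    {"dx": 3, "dy": 2.8, "dz": 0, "wx": 0, "wy": 0, "wz": 0, "jaw": 0},
    {"dx": 4.5, "dy": 4.2, "dz": 0, "wx": 0, "wy": 0, "wz": 0.0, "jaw": 0},
    {"dx": 5.3, "dy": 4.9, "dz": 0, "wx": 0, "wy": 0, "wz": 0, "jaw": 0},
    {"dx": 6, "dy": 5.6, "dz": 0, "wx": 0, "wy": 0, "wz": 0, "jaw": 0},
    {"dx": 6.6, "dy": 6.1, "dz": 0, "wx": 0, "wy": 0, "wz": 0, "jaw": 0},
    {"dx": 6.6, "dy": 6.1, "dz": 0, "wx": 0, "wy": 0, "wz": 0, "jaw": 0},
    {"dx": 6.6, "dy": 6.1, "dz": 0, "wx": 0, "wy": 0, "wz": 0, "jaw": 0},
  ],
)

```text
time_s: 26.05
tool_pos: [0.5529, 0.137, 0.1003]
ee_rot: [[-0.676, 0.737, 0.0], [0.737, 0.676, 0.0], [-0.0, 0.0, -1.0]]
contact_force: [-1.1, -1.0, -0.3]
width: 0.0008
```

```bash
python3 st.py
```

```text
26.05 [0.5529 0.137  0.1003] bank mm [14.1 -0.8] F bank [-1.5   0.04] -0.3 0.0007965946171733335 [   7.   19.   94.    0.   67. -126.]
```

Request:
jog_arm(
  commands=[
    {"dx": 0.6, "dy": 0.5, "dz": 0, "wx": 0, "wy": 0, "wz": 0, "jaw": 0},
    {"dx": 1.2, "dy": 1.1, "dz": 0, "wx": 0, "wy": 0, "wz": 0, "jaw": 0},
    {"dx": 1.8, "dy": 1.6, "dz": 0, "wx": 0, "wy": 0, "wz": 0.0, "jaw": 0},
    {"dx": 2.4, "dy": 2.2, "dz": 0, "wx": 0, "wy": 0, "wz": 0, "jaw": 0},
    {"dx": 2.4, "dy": 2.2, "dz": 0, "wx": 0, "wy": 0, "wz": 0, "jaw": 0},
    {"dx": 2.4, "dy": 2.2, "dz": 0, "wx": 0, "wy": 0, "wz": 0, "jaw": 0},
    {"dx": 2.4, "dy": 2.2, "dz": 0, "wx": 0, "wy": 0, "wz": 0, "jaw": 0},
    {"dx": 2.4, "dy": 2.2, "dz": 0, "wx": 0, "wy": 0, "wz": 0, "jaw": 0},
  ],
)

```text
time_s: 27.05
tool_pos: [0.5544, 0.1386, 0.1]
ee_rot: [[-0.676, 0.737, -0.002], [0.737, 0.676, -0.001], [0.0, -0.002, -1.0]]
contact_force: [-3.4, -3.5, -0.6]
width: 0.0003
```

```bash
python3 st.py
```

```text
27.05 [0.5544 0.1386 0.1   ] bank mm [16.3 -0.7] F bank [-4.88 -0.22] -0.59 0.00030241962152343044 [   7.   19.   94.   -0.   67. -125.]
```

Request:
jog_arm(
  commands=[
    {"dx": -10, "dy": -9.3, "dz": 0, "wx": 0, "wy": 0, "wz": 0, "jaw": 0},
    {"dx": -35, "dy": -32.4, "dz": 0, "wx": 0, "wy": 0, "wz": 0, "jaw": 0},
    {"dx": -61.5, "dy": -56.9, "dz": 0, "wx": 0, "wy": 0, "wz": 0.0, "jaw": 0},
    {"dx": -61.5, "dy": -56.9, "dz": 0, "wx": 0, "wy": 0, "wz": 0, "jaw": 0},
    {"dx": -90, "dy": -26, "dz": 0, "wx": 0, "wy": 0, "wz": 0, "jaw": 0},
    {"dx": -116.5, "dy": 2.6, "dz": 0, "wx": 0, "wy": 0, "wz": 0, "jaw": 0},
    {"dx": -110, "dy": 8.6, "dz": 0, "wx": 0, "wy": 0, "wz": 0, "jaw": 0},
    {"dx": -107.5, "dy": 11, "dz": 0, "wx": 0, "wy": 0, "wz": 0, "jaw": 0},
  ],
)

```text
time_s: 28.05
tool_pos: [0.4502, 0.1511, 0.1008]
ee_rot: [[-0.676, 0.737, 0.004], [0.737, 0.676, 0.001], [-0.002, 0.003, -1.0]]
contact_force: [-0.1, -0.8, -0.5]
width: 0.0005
```

```bash
python3 st.py
```

```text
28.05 [0.4502 0.1511 0.1008] bank mm [-51.7  79.3] F bank [-0.57 -0.52] -0.54 0.0005114550430361873 [  10.   11.  105.    0.   64. -122.]
```

Push to ≈ −34 (gently; if still held it would show under 12 N).

Request:
jog_arm(
  commands=[
    {"dx": 2, "dy": 1.8, "dz": 0, "wx": 0, "wy": 0, "wz": 0, "jaw": 0},
    {"dx": 4, "dy": 3.6, "dz": 0, "wx": 0, "wy": 0, "wz": 0, "jaw": 0},
    {"dx": 6, "dy": 5.5, "dz": 0, "wx": 0, "wy": 0, "wz": 0.0, "jaw": 0},
    {"dx": 8, "dy": 7.4, "dz": 0, "wx": 0, "wy": 0, "wz": 0, "jaw": 0},
    {"dx": 9.5, "dy": 8.8, "dz": 0, "wx": 0, "wy": 0, "wz": 0, "jaw": 0},
    {"dx": 11, "dy": 10.2, "dz": 0, "wx": 0, "wy": 0, "wz": 0, "jaw": 0},
    {"dx": 12, "dy": 11.1, "dz": 0, "wx": 0, "wy": 0, "wz": 0, "jaw": 0},
    {"dx": 12, "dy": 11.1, "dz": 0, "wx": 0, "wy": 0, "wz": 0, "jaw": 0},
  ],
)

```text
time_s: 29.05
tool_pos: [0.4593, 0.1613, 0.1001]
ee_rot: [[-0.676, 0.737, -0.001], [0.737, 0.676, 0.0], [0.001, -0.001, -1.0]]
contact_force: [-1.9, -1.5, 0.2]
width: 0.0006
```

```bash
python3 st.py
```

```text
29.05 [0.4593 0.1613 0.1001] bank mm [-38.1  80.6] F bank [-2.44  0.17] 0.16 0.0005936941916258045 [  11.   12.  104.    0.   64. -121.]
```

Free (2.4 N where it was 8 N before). Throw it on.

Request:
jog_arm(
  commands=[
    {"dx": 2, "dy": 1.8, "dz": 0, "wx": 0, "wy": 0, "wz": 0, "jaw": 0},
    {"dx": 4, "dy": 3.7, "dz": 0, "wx": 0, "wy": 0, "wz": 0, "jaw": 0},
    {"dx": 7, "dy": 6.5, "dz": 0, "wx": 0, "wy": 0, "wz": 0.0, "jaw": 0},
    {"dx": 10, "dy": 9.2, "dz": 0, "wx": 0, "wy": 0, "wz": 0, "jaw": 0},
    {"dx": 14, "dy": 12.9, "dz": 0, "wx": 0, "wy": 0, "wz": 0, "jaw": 0},
    {"dx": 18, "dy": 16.7, "dz": 0, "wx": 0, "wy": 0, "wz": 0, "jaw": 0},
    {"dx": 22, "dy": 20.3, "dz": 0, "wx": 0, "wy": 0, "wz": 0, "jaw": 0},
    {"dx": 25, "dy": 23.1, "dz": 0, "wx": 0, "wy": 0, "wz": 0, "jaw": 0},
  ],
)

```text
time_s: 30.05
tool_pos: [0.4852, 0.1847, 0.1002]
ee_rot: [[-0.676, 0.737, 0.0], [0.737, 0.676, 0.0], [-0.0, 0.0, -1.0]]
contact_force: [-0.6, -0.8, 1.5]
width: 0.0003
```

```bash
python3 st.py
```

```text
30.05 [0.4852 0.1847 0.1002] bank mm [-3.1 80.2] F bank [-1.01 -0.16] 1.5 0.0003320539158897007 [  13.   14.  100.    0.   65. -119.]
```

To ≈14.

Request:
jog_arm(
  commands=[
    {"dx": 2, "dy": 1.8, "dz": 0, "wx": 0, "wy": 0, "wz": 0, "jaw": 0},
    {"dx": 4, "dy": 3.7, "dz": 0, "wx": 0, "wy": 0, "wz": 0, "jaw": 0},
    {"dx": 6, "dy": 5.5, "dz": 0, "wx": 0, "wy": 0, "wz": 0.0, "jaw": 0},
    {"dx": 8, "dy": 7.4, "dz": 0, "wx": 0, "wy": 0, "wz": 0, "jaw": 0},
    {"dx": 10, "dy": 9.2, "dz": 0, "wx": 0, "wy": 0, "wz": 0, "jaw": 0},
    {"dx": 11.5, "dy": 10.6, "dz": 0, "wx": 0, "wy": 0, "wz": 0, "jaw": 0},
    {"dx": 12.5, "dy": 11.6, "dz": 0, "wx": 0, "wy": 0, "wz": 0, "jaw": 0},
    {"dx": 12.5, "dy": 11.6, "dz": 0, "wx": 0, "wy": 0, "wz": 0, "jaw": 0},
  ],
)

```text
time_s: 31.05
tool_pos: [0.4974, 0.1961, 0.1003]
ee_rot: [[-0.676, 0.737, 0.0], [0.737, 0.676, 0.0], [0.0, 0.001, -1.0]]
contact_force: [-0.5, -0.4, 0.1]
width: 0.0007
```

```bash
python3 st.py
```

```text
31.05 [0.4974 0.1961 0.1003] bank mm [13.6 80.3] F bank [-0.61  0.05] 0.1 0.0006603640393062865 [  14.   16.   98.    0.   66. -118.]
```

Request:
jog_arm(
  commands=[
    {"dx": 0.6, "dy": 0.5, "dz": 0, "wx": 0, "wy": 0, "wz": 0, "jaw": 0},
    {"dx": 1.2, "dy": 1.1, "dz": 0, "wx": 0, "wy": 0, "wz": 0, "jaw": 0},
    {"dx": 1.8, "dy": 1.6, "dz": 0, "wx": 0, "wy": 0, "wz": 0.0, "jaw": 0},
    {"dx": 2.4, "dy": 2.2, "dz": 0, "wx": 0, "wy": 0, "wz": 0, "jaw": 0},
    {"dx": 2.9, "dy": 2.6, "dz": 0, "wx": 0, "wy": 0, "wz": 0, "jaw": 0},
    {"dx": 2.9, "dy": 2.6, "dz": 0, "wx": 0, "wy": 0, "wz": 0, "jaw": 0},
    {"dx": 2.9, "dy": 2.6, "dz": 0, "wx": 0, "wy": 0, "wz": 0, "jaw": 0},
    {"dx": 2.9, "dy": 2.6, "dz": 0, "wx": 0, "wy": 0, "wz": 0, "jaw": 0},
  ],
)

```text
time_s: 32.05
tool_pos: [0.4995, 0.1981, 0.1]
ee_rot: [[-0.676, 0.737, -0.001], [0.737, 0.676, -0.001], [0.0, -0.001, -1.0]]
contact_force: [-3.3, -3.8, -0.0]
width: 0.0005
```

```bash
python3 st.py
```

```text
32.05 [0.4995 0.1981 0.1   ] bank mm [16.5 80.4] F bank [-4.99 -0.49] -0.02 0.0004971829222030143 [  14.   16.   98.   -0.   66. -118.]
```

At the stop. Back off straight, then up.

Request:
jog_arm(
  commands=[
    {"dx": -5, "dy": -4.6, "dz": 0, "wx": 0, "wy": 0, "wz": 0, "jaw": 0},
    {"dx": -25, "dy": -23, "dz": 0, "wx": 0, "wy": 0, "wz": 0, "jaw": 0},
    {"dx": -55, "dy": -51, "dz": 0, "wx": 0, "wy": 0, "wz": 0.0, "jaw": 0},
    {"dx": -75, "dy": -70, "dz": 20, "wx": 0, "wy": 0, "wz": 0, "jaw": 0},
    {"dx": -85, "dy": -79, "dz": 60, "wx": 0, "wy": 0, "wz": 0, "jaw": 0},
    {"dx": -85, "dy": -79, "dz": 100, "wx": 0, "wy": 0, "wz": 0, "jaw": 0},
    {"dx": -85, "dy": -79, "dz": 120, "wx": 0, "wy": 0, "wz": 0, "jaw": 0},
    {"dx": -85, "dy": -79, "dz": 120, "wx": 0, "wy": 0, "wz": 0, "jaw": 0},
  ],
)

```text
time_s: 33.05
tool_pos: [0.4175, 0.1202, 0.2223]
ee_rot: [[-0.675, 0.737, 0.007], [0.737, 0.675, 0.002], [-0.003, 0.007, -1.0]]
contact_force: [0.1, 0.6, 0.4]
width: 0.0007
```

```bash
python3 st.py
python3 - <<'E'
from h import *
p,d=shot('scene','s9.png'); t,_=shot('top','t9.png')
f=lambda i:cv2.resize(i[:,:,::-1],None,fx=4.5,fy=4.5,interpolation=cv2.INTER_CUBIC)
cv2.imwrite('pics/s9c.png',np.hstack([f(p[145:245,265:350]),f(t[145:245,285:375])]))
E
python3 ang.py pics/s9.png
```

```text
33.05 [0.4175 0.1202 0.2223] bank mm [-96.7  78.9] F bank [0.44 0.37] 0.42 0.0007185039473357384 [   7.    2.   98.    0.   80. -126.]
left n 149 cen [292.2 190. ] angle img -29.9
   -0.0 [318.3 194.6] 28.1
   0.12 [315.  193.3] 20.4
   0.4 [306.7 191.5] 2.5
   0.6 [300.7 191.6] -10.0
   0.68 [298.4 191.9] -14.9
   0.72 [297.2 192.2] -17.3
   0.76 [296.1 192.5] -19.7
   0.8 [295.  192.8] -22.1
right n 106 cen [303.6 169.9] angle img -23.0
   -0.0 [323.9 171.1] 27.6
   0.12 [321.  169.9] 20.2
   0.4 [313.9 168.4] 2.8
   0.6 [308.7 168.6] -9.4
   0.68 [306.7 168.9] -14.2
   0.72 [305.7 169.1] -16.6
   0.76 [304.7 169.4] -19.0
   0.8 [303.7 169.7] -21.4
```

View pics/s9c.png

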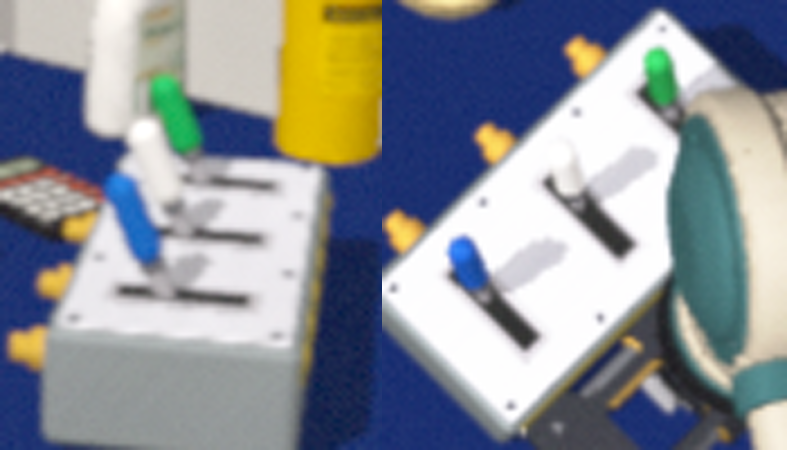

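```bash
python3 -c "
from h import *
print(np.abs(manip.read_state()['qvel']).max()); manip.close_job()"
```

```text
1.1872103933797313
the job is handed in; nothing more can be done
```

All three levers are thrown to the rear in the order right, middle, left. The job was handed in at about 33 s of the 61 s allowed; no verdict was reported.

- **Finding the order:** I pushed left, then middle, and both were held. I backed off at about 8 N sideways on each; the highest total force I read was about 10 N. The right lever was free at about 2 N, then the middle came free, then the left.
- **End stops:** Each lever was pushed until the force rose at its stop, 5 to 7 N, with the fingertip at the same place each time (16.2 to 16.5 mm). After I backed off, the scene and top pictures show all three leaning to the rear and the gripper clear of the block.
- **Right lever angle:** The scene picture puts it near 0.80 rad by its slope. By its centre it is about 0.75 to 0.80 rad, depending on a 1.4 px bias I saw on the left lever.
- **Left and middle lever angles:** The colour-based reading for the left lever was spoilt by the blue bench behind it, and I did not measure the middle one from a picture. For those two I rely on the end-stop force and the view.
- **Not fully checked:**
  - I did not re-measure the cup, dropper, timer and dish after the moves. My path over them was planned at 0.18 m or higher, and I felt no contact.
  - Force is only read at the end of each move, so I did not see peaks in between.
  - The arm still had a last joint speed reading of 1.2°/s when I handed in.

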